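# Casting from the mould into the carousel's open pot, pot turned to the front and held

### The job

Lift the brass casting out of its open mould and stand it upright in the one lidless pot of the parts carousel, lowering it in and letting go of it rather than dropping it. Then turn the carousel until that pot is at the front, in line with the arrow on the stand, and finish while still holding the carousel there with the gripper so that it stays still. Leave everything else on the desk where it is.

Things in the scene. Friction and masses are not known exactly. Their poses are not given: they have to be found in the camera images.
- casting: Loose brass casting, 0.1 kg: oblong foot 44 x 30 x 8 mm (x, y, z) with a round upright stub of 18 mm diameter in its middle, 50 mm tall in all. Origin: centre of the foot's underside; z up along the stub. Starts with its foot on the floor of the mould's cavity, 1.5 mm free all round, the stub standing 36 mm above the mould's top; pulls straight up.
- mould: Open half of a steel mould, a block 120 x 80 x 26 mm (x, y, z) fixed to the desk, origin at the centre of its underside. The casting sits in its oblong cavity (14 mm deep, floor 12 mm above the desk, centred 20 mm to the mould's -x); a small empty round cavity lies at the other end. Two dowel stubs 6 mm high stand at diagonal corners.
- stand: Fixed base of the parts carousel: steel disc under the platter, and a flat steel arrow on the desk that sticks out from under the platter along the stand's -x axis (its end about 175 mm from the axis). The arrow marks the carousel's front. Origin on the turning axis at desk height, z up.
- carousel: Turning part: wooden platter, 264 mm diameter, top 30 mm above the desk; six aluminium tins fixed in a ring (72 mm diameter, centres 92 mm from the axis), five with knobbed lids (46 mm above the platter), one an open pot; T-handle in the middle. Turns about z either way, no spring, 0.12 N m friction: stays where left. Origin on the axis, 18 mm above the desk; its -x points to the open pot.
- pot (a point): Centre of the inner floor of the open, lidless pot on the carousel, 34 mm above the desk; turns with the carousel. Pot: inner diameter 68 mm, rim 24 mm above this point, wall 2 mm.
- handle (a point): Centre of the wooden crossbar of the carousel's T-handle, on the turning axis, 104 mm above the desk. Crossbar: 60 mm long along the carousel's y axis, 12 mm thick along its x axis, 20 mm tall (94 to 114 mm above the desk). Grip it across its thickness from above.
- front (a point): Fixed point on the stand, above its arrow: where point pot lies when the open pot is exactly at the front (92 mm from the axis along the stand's -x axis, 34 mm above the desk).
- engine: Bystander, loose, to be left alone: small brass oscillating cylinder engine on a wooden base 80 x 50 mm, 70 mm tall; origin at the centre of its underside.
- pulley: Bystander, loose, to be left alone: iron pulley with red spokes, 75 mm diameter, 18 mm tall, lying flat; origin at the centre of its underside.
- propeller: Bystander, loose, to be left alone: three-bladed bronze propeller, about 72 mm across, 22 mm tall, lying flat; origin at the centre of its underside.
- boiler: Bystander, loose, to be left alone: copper marine boiler, 140 mm long, 80 mm diameter, up to 160 mm tall; origin at the centre of its underside.
- tap_wrench: Bystander, loose, to be left alone: steel tap wrench, 200 mm long, 18 mm thick; origin at the centre of its underside.
- oiler: Bystander, loose, to be left alone: small copper oil can with a thin upright spout, 48 mm diameter, 85 mm tall; origin at the centre of its underside.
- flange_nut: Bystander, loose, to be left alone: brass flange nut, 32 mm diameter, 16 mm tall; origin at the centre of its underside.
Things that resemble listed ones, but are neither listed nor needed, are in the scene too. What is shaped like the mould but purple or white is not meant. What is shaped like the casting but white is not meant.

How it is judged:
By the outcome, as a careful person would: the job done as asked, in the order asked, and still so for the second after the job is handed in, while the arm keeps its last pose, push and grip.
It also fails if it takes over 64 s, if anything falls off the work surface, if the arm or the gripper's body presses on something with over 40 N, if the wrist force passes 120 N, or if a joint passes its speed limit or range.

### The arm

A 6-joint arm with a two-finger parallel gripper is mounted at the origin on the work surface. World frame = base frame: x ahead of the robot, y to its left, z up, the work surface at z = 0. Lengths are in m, angles in rad, forces in N, time in s.
With the tool pointing down it reaches from about 0.325 to 1 m from the base axis. Payload 5.1 kg.
Tool frame: the origin (TCP) lies at the very end of the fingers, on their centre line; the grasp point (between the pads) lies r.grasp_offset behind it (r.grasp_offset is the distance from the TCP to the grasp point, in m); z points along the fingers, y is the line along which they close (so a half turn about z gives the same grasp; the last joint's range is limited). The gripper opens to 85 mm and grips with 20 to 120 N. Pads are 22 mm wide; open, the fingers measure 114 mm over their backs; the gripper's body (76 mm by 85 mm) begins 54 mm behind the grasp point. The pads swing forward as they close: fully open they stand 13 mm farther back than shut.
Start: joints at [-1.318, 0.124, 1.65, -0, 1.367, -0.083], TCP at [0.214, -0.614, 0.231] pointing down, gripper open.
Joint ranges: [-2.61, 2.61], [-1.02, 2.33], [0.03, 2.71], [-1.35, 4.49], [0.32, 2.68], [-2.91, 2.91]. Speed limits (rad/s): [2.57, 2.57, 3.14, 3.14, 3.14, 3.14].

### API

Orientations are given as a unit quaternion [x, y, z, w].
In Python, from plant import r, vision, finish_job gives the robot as it stands. The module is installed in compiled form; this text tells all that it offers.
- The arm moves only by the tool arm_command, never from a script. Its argument "motion" is a list that holds one entry, the list of rows, each a list of 7 numbers: the opening, from 0 (shut) to 1 (fully open), then the shift along the tool's x, y, z in units of 30 mm (1.0 is 30 mm), then the turn, a rotation vector about the tool's x, y, z in units of 6 degrees (1.0 is 6 degrees). In form: [[[gripper, tx, ty, tz, wx, wy, wz], ...]]. A call has 1 to 5 rows; each row shifts and turns the commanded pose from where the row before left it, along the tool's axes as they then stand; what a row does not reach is not made up. A row lasts 1/8 s, in which the tool goes at most 62.5 mm and 10.7 degrees, less where a joint would pass 70% of its speed; a pose out of reach is approached as far as the arm can. A call is refused whole if a number of a shift passes 1 or a number of a turn 1, either way. A call with a gripper value outside its range is refused whole. The fingers move at their own pace and stop on an object; "squeeze" is the grip in N (left out, the last holds). Time passes only in rows, so rows that do not move let the fingers close. It gives the time, the measured TCP pose, the force, the opening and the grip force at its end, in the units of the state.
- r.state(): the state, without advancing time (a new reading comes with each control period).
- vision.capture(name): name is "scene" or "top" or "wrist"; returns the picture (480x640x3 uint8, red, green, blue); there is no depth.
- vision.calibration(name): a dict with "camera_matrix" (3x3 intrinsics, pixels), "rvec" (rotation vector, rad) and "tvec" (3), from world to camera coordinates, as OpenCV has them; the wrist camera has in their place "T_tool_cam" (4x4, takes a point from camera to tool coordinates, whose origin is the TCP and whose axes are the flange's). Camera axes: x right, y down, z forward; pixel columns grow to the right and rows downward; lengths in m; the calibration is good to about 2 mm. The wrist camera is an equidistant fisheye: a pixel r from the principal point sees the ray r / f radians off the axis. A picture is of the moment at which its call begins: read the wrist's pose just before it. calibration takes no time and is no camera call.
- finish_job(): hands the job in; it is judged then, once.
The state is a dict: "clock": time; "qpos": joint angles; "dq": joint speeds; "tau": joint torques, N m; "eef_pos": TCP position; "tool_rot": TCP orientation; "contact_force": force on the tool from outside, world axes, zero at the start; "torque": the same for the moment, N m; "finger_gap": finger opening in m; "finger_force": force on a finger pad.
Only numpy, scipy, OpenCV 4.12 (cv2) and the standard library are available. Lean on these libraries where they do the work, as an engineer would, in place of code of your own. Each camera call takes 0.05 s, during which the arm holds its last target. There are 200 camera calls.

## Working session

There is one attempt and no reset: what is moved stays moved. The work goes in short steps, Python scripts to look and compute and a tool call to move; the robot and the scene stay as the last step left them, time stands still between calls to the robot, and variables do not carry over. Pictures are saved under pics/ and viewed, at most 10 in all, crops included, and the job is handed in when it is done.

Besides the shell and the picture viewer there is one more tool, called as name(argument=value, ...) on one line, values as JSON. arm_command: Moves the arm, as the interface text tells. Its arguments: {"type":"object","properties":{"motion":{"type":"array"},"squeeze":{"type":"number"}},"required":["motion"]}

```bash
mkdir -p pics
cat > h.py <<'E'
import numpy as np, cv2
from plant import r, vision, finish_job
from scipy.spatial.transform import Rotation as R
def snap(n,f):
    im=vision.capture(n); cv2.imwrite(f'pics/{f}.png',im[:,:,::-1]); return im
def ray(name,u,v):
    c=vision.calibration(name);K=np.array(c["camera_matrix"]);Rm=cv2.Rodrigues(np.array(c["rvec"],float))[0];t=np.array(c["tvec"],float).ravel()
    d=np.linalg.inv(K)@[u,v,1.0]; return -Rm.T@t, Rm.T@d
def onz(name,u,v,z):
    o,d=ray(name,u,v); return o+d*(z-o[2])/d[2]
def proj(name,p):
    c=vision.calibration(name);return cv2.projectPoints(np.array(p,float).reshape(-1,3),np.array(c["rvec"],float),np.array(c["tvec"],float),np.array(c["camera_matrix"]),None)[0].reshape(-1,2)
E
python3 - <<'E'
from h import *
s=r.state(); print(s, r.grasp_offset)
snap("scene","s0");snap("top","t0")
for n in("scene","top"):
    print(n,vision.calibration(n)["camera_matrix"],ray(n,320,240))
print(vision.calibration("wrist"))
E
```

```text
{'clock': 0.0, 'qpos': array([-1.31762681e+00,  1.24505291e-01,  1.65167307e+00, -4.78364658e-05,
        1.36751769e+00, -8.25959082e-02]), 'dq': array([-0.00032428,  0.00249924,  0.00147529,  0.00080588,  0.00130079,
        0.00170524]), 'tau': array([-4.45764017e-04, -4.23615754e+01, -3.65450442e+01,  5.16532481e-06,
        6.95995390e-03,  2.34829670e-06]), 'eef_pos': array([ 0.21397767, -0.61311706,  0.23005346]), 'tool_rot': array([ 9.85939409e-01,  1.67099896e-01, -1.12922975e-04, -1.04588241e-03]), 'contact_force': array([0.80544798, 1.50959716, 0.08188015]), 'torque': array([0.02402039, 0.05461913, 0.05677235]), 'finger_force': 0.0, 'finger_gap': 0.08557563248380068} 0.0187
scene [[558.36513079   0.         321.81588615]
 [  0.         558.36513079 235.31952041]
 [  0.           0.           1.        ]] (array([ 1.15873423, -0.22385693,  1.15098024]), array([-0.53226363,  0.1714005 , -0.82909477]))
top [[581.51990845   0.         321.91337526]
 [  0.         581.51990845 238.76810764]
 [  0.           0.           1.        ]] (array([ 0.23303784, -0.00471178,  1.55454539]), array([ 0.18269139,  0.01145092, -0.98311141]))
{'camera_matrix': array([[371.64829954,   0.        , 314.70111491],
       [  0.        , 371.64829954, 238.54272117],
       [  0.        ,   0.        ,   1.        ]]), 'T_tool_cam': array([[-9.05531213e-04, -9.66216373e-01, -2.57730673e-01,
         6.45143038e-02],
       [ 9.99999447e-01, -7.37304454e-04, -7.49367839e-04,
         3.96275475e-04],
       [ 5.34025503e-04, -2.57731209e-01,  9.66216507e-01,
        -1.42958739e-01],
       [ 0.00000000e+00,  0.00000000e+00,  0.00000000e+00,
         1.00000000e+00]])}
```

View pics/s0.png

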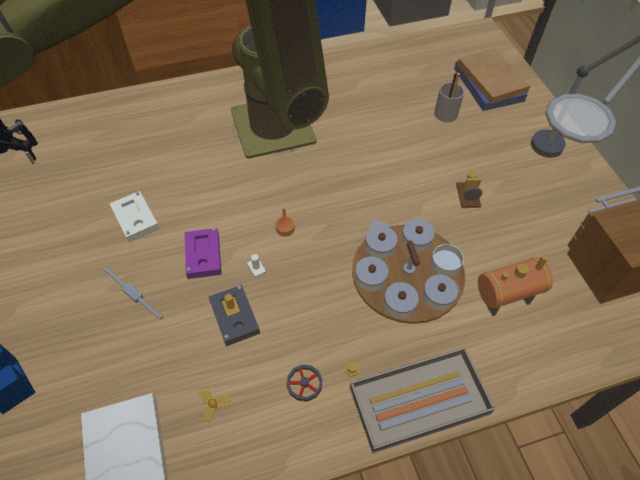

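View pics/t0.png

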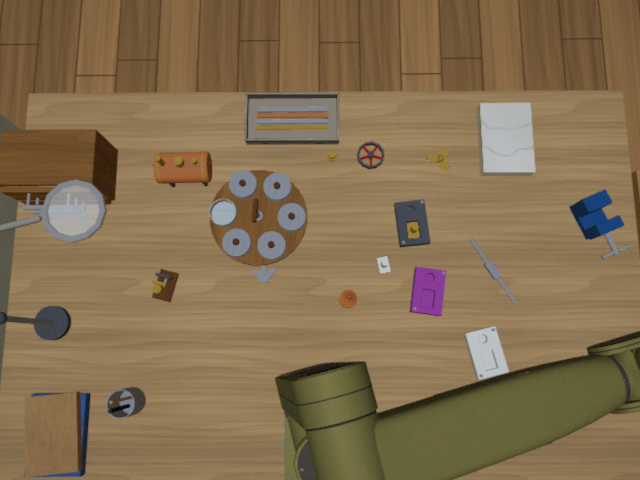

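The scene view shows the grey mould with its casting at (235,313) and the carousel at (409,270), with the open pot at (447,258). The top view shows the mould at (412,223), the stub at about (413,230), the carousel hub at (256,214), the pot at (223,212) and the arrow at (264,273).

Run:
```python
from h import *
t=cv2.imread('pics/t0.png'); s=cv2.imread('pics/s0.png')
def blobs(im,mask,x0,y0,x1,y1,n,name,zs,mina=15):
    m=np.zeros(mask.shape,np.uint8); m[y0:y1,x0:x1]=mask[y0:y1,x0:x1].astype(np.uint8)*255
    cs=sorted(cv2.findContours(m,cv2.RETR_EXTERNAL,cv2.CHAIN_APPROX_NONE)[0],key=cv2.contourArea)[::-1][:3]
    for c in cs:
        if cv2.contourArea(c)<mina: continue
        q=cv2.minAreaRect(c); b=cv2.boxPoints(q)
        print(n,name,'A',cv2.contourArea(c),'rect',np.round(q[0],1),np.round(q[1],1),round(q[2],1))
        for z in zs:
            W=[onz(name,*p,z)[:2] for p in b]; e=[np.round(W[(i+1)%4]-W[i],4) for i in(0,1)]
            print('   z',z,'c',np.round(np.mean(W,0),4),'edges',e,[round(float(np.linalg.norm(k)),4) for k in e])
for im,name,box in((t,'top',(385,190,440,260)),(s,'scene',(200,275,270,350))):
    h=cv2.cvtColor(im,cv2.COLOR_BGR2HSV); H,S,V=[h[...,i].astype(int) for i in range(3)]
    blobs(im,(S<90)&(V<110),*box,'mould',name,[.026])
    blobs(im,(H>12)&(H<35)&(S>140),*box,'brass',name,[.02,.062])
h=cv2.cvtColor(t,cv2.COLOR_BGR2HSV); 
a=cv2.resize(t[160:290,200:320],None,fx=5,fy=5,interpolation=cv2.INTER_CUBIC)
b=cv2.resize(t[190:255,385:440],None,fx=3.6,fy=3.6,interpolation=cv2.INTER_CUBIC)
out=np.zeros((600,800,3),np.uint8); out[:600,:600]=a[:600]; out[:234,600:798]=b
c=cv2.resize(s[275:350,200:270],None,fx=2.8,fy=2.8); out[250:250+c.shape[0],602:602+c.shape[1]]=c
cv2.imwrite('pics/crop1.png',out)
```

```text
mould top A 1292.0 rect [411.8 222.8] [45.3 30.9] 82.9
   z 0.026 c [ 0.5635 -0.2334] edges [array([ 0.0103, -0.0831]), array([-0.1235, -0.0107])] [0.0837, 0.124]
brass top A 154.5 rect [412.8 229.8] [15.9 11.4] 82.9
   z 0.02 c [ 0.5454 -0.2366] edges [array([ 0.0038, -0.0306]), array([-0.0433, -0.0039])] [0.0308, 0.0435]
   z 0.062 c [ 0.5368 -0.2302] edges [array([ 0.0037, -0.0298]), array([-0.0421, -0.0038])] [0.03, 0.0423]
mould scene A 1800.5 rect [233.9 314.9] [52.5 37.2] 70.0
   z 0.026 c [ 0.5704 -0.2337] edges [array([-0.009 ,  0.0829]), array([0.1319, 0.01  ])] [0.0834, 0.1323]
brass scene A 73.0 rect [230.  302.5] [13. 10.] 90.0
   z 0.02 c [ 0.5359 -0.2357] edges [array([0.0067, 0.0218]), array([ 0.0324, -0.0071])] [0.0228, 0.0332]
   z 0.062 c [ 0.5591 -0.2353] edges [array([0.0064, 0.021 ]), array([ 0.0312, -0.0068])] [0.022, 0.0319]
```

View pics/crop1.png

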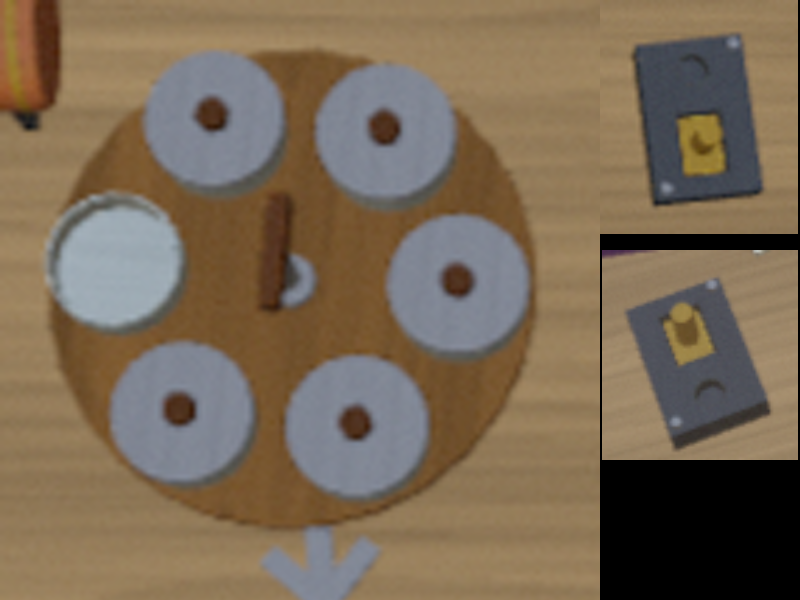

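The crop shows the stub cap at scene px (229.6,297). In the top view the platter centre is at (258.5,217.5), the pot rim at (223.4,212.4), the handle bar at (255,210.4), and the arrow just below the platter. I'll get the carousel geometry next.

```bash
cat >> h.py <<'E'
def rows_to(p,yaw=None):
    s=r.state(); M=R.from_quat(s["tool_rot"]); d=M.inv().apply(np.array(p)-s["eef_pos"]); x=M.as_matrix()[:,0]
    y0=np.degrees(np.arctan2(x[1],x[0])); print('eef',np.round(s["eef_pos"],4),'yaw',round(y0,2),'tilt',np.round(M.as_matrix()[:,2],4),'q',np.round(s['qpos'],2))
    print('units total',np.round(d/.03,3)); 
    if yaw is not None: print('wz units total (tool)',round(-(yaw-y0)/6,3))
def wpix(p,s=None):
    s=s or r.state(); c=vision.calibration("wrist");T=np.array(c["T_tool_cam"]);K=np.array(c["camera_matrix"])
    q=R.from_quat(s["tool_rot"]).inv().apply(np.array(p,float).reshape(-1,3)-s["eef_pos"]); q=(q-T[:3,3])@T[:3,:3]
    th=np.arctan2(np.hypot(q[:,0],q[:,1]),q[:,2]);ph=np.arctan2(q[:,1],q[:,0]); return np.c_[K[0,2]+K[0,0]*th*np.cos(ph),K[1,2]+K[1,1]*th*np.sin(ph)]
def wonz(u,v,z,s):
    c=vision.calibration("wrist");T=np.array(c["T_tool_cam"]);K=np.array(c["camera_matrix"])
    a=np.array([(u-K[0,2])/K[0,0],(v-K[1,2])/K[1,1]]);th=np.hypot(*a); d=np.r_[a/th*np.sin(th),np.cos(th)]
    M=R.from_quat(s["tool_rot"]); o=s["eef_pos"]+M.apply(T[:3,3]); d=M.apply(T[:3,:3]@d); return o+d*(z-o[2])/d[2]
E
python3 - <<'E'
from h import *
t=cv2.imread('pics/t0.png')
print('stub scene',onz('scene',229.6,297.1,.062))
C=onz('top',258.5,217.5,.03);P=onz('top',223.4,212.4,.058);H=onz('top',255,210.4,.114)
print('plat',C,'pot',P,'handle',H,'edge',onz('top',307,217,.03))
print('pot-C',P-C,np.degrees(np.arctan2(*(P-C)[1::-1])),np.linalg.norm((P-C)[:2]))
# lids by mask: gray
h=cv2.cvtColor(t,cv2.COLOR_BGR2HSV);
k=[(211,115),(385,126),(457,280),(355,423),(179,408)]
L=np.array([onz('top',200+a/5-.4,160+b/5-.4,.074)[:2] for a,b in k]); print('lids',L.round(4))
print('opp mid',(L[0]+L[3])/2,(L[1]+L[4])/2)
m=((h[...,1]<70)&(h[...,2]>100)).astype(np.uint8)*255
m[:265]=0;m[300:]=0;m[:,:240]=0;m[:,290:]=0
c=max(cv2.findContours(m,0,1)[0],key=cv2.contourArea);q=c[:,0]; print('arrow',q.tolist())
tip=q[q[:,1].argmax()]; A=onz('top',*tip,.003); print(A,'dir',np.degrees(np.arctan2(*(A-C)[1::-1])),np.linalg.norm((A-C)[:2]))
rows_to([.5447,-.236,.13])
E
```

```text
stub scene [ 0.54588894 -0.23337638  0.062     ]
plat [0.57846031 0.17833256 0.03      ] pot [0.58629998 0.26816148 0.058     ] handle [0.57798929 0.17750714 0.114     ] edge [0.57933033 0.04789838 0.03      ]
pot-C [0.00783968 0.08982892 0.028     ] 85.01224006781662 0.0901703731759698
lids [[0.6631 0.2189]
 [0.6567 0.1269]
 [0.5732 0.0882]
 [0.4976 0.1404]
 [0.5058 0.2318]]
opp mid [0.58034912 0.17967316] [0.58124494 0.17934739]
arrow [[261, 265], [260, 266], [261, 267], [261, 268], [261, 269], [261, 270], [261, 271], [261, 272], [260, 273], [259, 272], [258, 271], [257, 271], [256, 270], [255, 269], [254, 269], [253, 270], [252, 271], [252, 272], [252, 273], [253, 274], [254, 275], [255, 275], [256, 276], [257, 277], [258, 278], [259, 279], [260, 280], [261, 281], [262, 282], [263, 282], [264, 282], [265, 282], [266, 282], [267, 281], [268, 280], [269, 279], [269, 278], [270, 277], [271, 276], [272, 275], [272, 274], [273, 273], [274, 272], [275, 271], [275, 270], [275, 269], [274, 268], [273, 267], [272, 267], [271, 268], [270, 269], [269, 270], [269, 271], [268, 272], [267, 272], [266, 271], [266, 270], [266, 269], [266, 268], [266, 267], [266, 266], [266, 265], [265, 265], [264, 265], [263, 265], [262, 265]]
[0.40742875 0.16895485 0.003     ] dir -176.8615971961462 0.17128845593387645
eef [ 0.214  -0.6132  0.2302] yaw 19.24 tilt [-4.0e-04  1.8e-03 -1.0e+00] q [-1.32  0.12  1.65  0.    1.37 -0.08]
units total [14.549 -8.232  3.357]
```

arm_command(motion=[[[1, 1, -1, 0, 0, 0, 0], [1, 1, -1, 0, 0, 0, 0], [1, 1, -1, 0, 0, 0, 0], [1, 1, -1, 0, 0, 0, 0], [1, 1, -1, 0, 0, 0, 0]]])

```text
clock: 0.72
eef_pos: [0.3066, -0.4211, 0.2308]
tool_rot: [0.986, 0.167, -0.0, -0.0]
contact_force: [0.2, -0.6, 1.0]
finger_gap: 0.0849
finger_force: 0.0
```

arm_command(motion=[[[1, 1, -0.5, 0, 0, 0, 0], [1, 1, -0.5, 0, 0, 0, 0], [1, 1, -0.5, 0, 0, 0, 0], [1, 1, -0.5, 0, 0, 0, 0], [1, 1, -0.5, 0, 0, 0, 0]]])

```text
clock: 1.35
eef_pos: [0.4237, -0.3013, 0.2308]
tool_rot: [0.986, 0.167, -0.0, -0.0]
contact_force: [0.1, -0.2, 0.1]
finger_gap: 0.0858
finger_force: 0.0
```

arm_command(motion=[[[1, 1, -0.3, 0.4, 0, 0, 0], [1, 1, -0.3, 0.4, 0, 0, 0], [1, 0.3, -0.1, 0.4, 0, 0, 0], [1, 0, 0, 0.4, 0, 0, 0], [1, 0, 0, 0, 0, 0, 0]]])

```text
clock: 1.98
eef_pos: [0.4801, -0.2598, 0.1816]
tool_rot: [0.986, 0.167, -0.001, -0.001]
contact_force: [0.5, -0.2, -0.3]
finger_gap: 0.0854
finger_force: 0.0
```

Run:
```python
from h import *
s=r.state(); im=snap("wrist","w1"); np.save('w1.npy',s,allow_pickle=True)
print(wpix([[.5447,-.236,.062],[.5447,-.236,.02]],s)); rows_to([.5447,-.236,.13])
```

```text
[[312.883961   135.20496069]
 [313.28191602 135.98548235]]
eef [ 0.4806 -0.2602  0.1826] yaw 19.18 tilt [-1.3e-03  5.0e-04 -1.0e+00] q [-0.59 -0.07  1.93 -0.    1.28  0.64]
units total [ 2.287 -0.059  1.752]
```

View pics/w1.png

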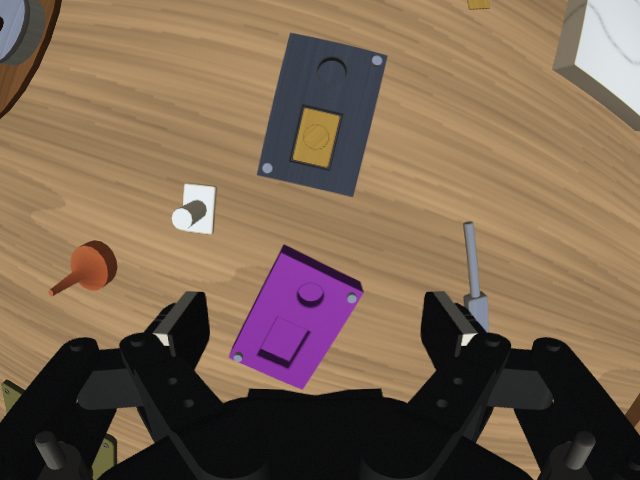

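The wrist view shows the casting straight below the camera, with the stub circle at about (316,137) and the foot around (317,138).

Run:
```python
from h import *
s=np.load('w1.npy',allow_pickle=True).item(); im=cv2.imread('pics/w1.png'); h=cv2.cvtColor(im,cv2.COLOR_BGR2HSV)
m=((h[...,0]>12)&(h[...,0]<32)&(h[...,1]>140)).astype(np.uint8)*255; z=np.zeros_like(m); z[100:172,285:346]=m[100:172,285:346]
c=max(cv2.findContours(z,0,1)[0],key=cv2.contourArea); q=cv2.minAreaRect(c); print(q)
b=cv2.boxPoints(q); W=np.array([wonz(*p,.02,s)[:2] for p in b]); print('foot',W.mean(0),[np.linalg.norm(W[i+1]-W[i]) for i in(0,1)])
P=wonz(316,136.5,.062,s); print('stub',P)
p=np.r_[(W.mean(0)+P[:2])/2,.1]; print(p); rows_to(p)
```

```text
((315.6764831542969, 137.29412841796875), (36.380340576171875, 53.115299224853516), 14.03624439239502)
foot [ 0.5443969  -0.23814028] [np.float64(0.04355246076439739), np.float64(0.029360344435848475)]
stub [ 0.54454812 -0.23835254  0.062     ]
[ 0.54447251 -0.23824641  0.1       ]
eef [ 0.4806 -0.2602  0.1826] yaw 19.18 tilt [-1.3e-03  5.0e-04 -1.0e+00] q [-0.59 -0.07  1.93 -0.    1.28  0.64]
units total [2.256 0.01  2.752]
```

arm_command(motion=[[[0.6, 1, 0, 0, 0, 0, 0], [0.6, 1, 0, 0.5, 0, 0, 0], [0.6, 0.25, 0, 0.9, 0, 0, 0], [0.6, 0, 0, 0.9, 0, 0, 0], [0.6, 0, 0, 0.5, 0, 0, 0]]])

```text
clock: 2.65
eef_pos: [0.5445, -0.238, 0.0983]
tool_rot: [0.986, 0.167, -0.0, -0.0]
contact_force: [0.2, 0.1, -0.0]
finger_gap: 0.0511
finger_force: 0.0
```

arm_command(motion=[[[0.6, 0, 0, 0, 0, 0, 0], [0.6, 0, 0, 0, 0, 0, 0]]])

```text
clock: 2.9
eef_pos: [0.5458, -0.2383, 0.1008]
tool_rot: [0.986, 0.167, 0.001, 0.001]
contact_force: [-1.3, 0.2, 0.5]
finger_gap: 0.0513
finger_force: 0.0
```

Run:
```python
from h import *
rows_to([.5445,-.2375,.034])
```

```text
eef [ 0.5458 -0.2383  0.1008] yaw 19.21 tilt [ 0.002  -0.0011 -1.    ] q [-0.5   0.12  1.88 -0.    1.13  0.73]
units total [-0.036 -0.044  2.226]
```

arm_command(motion=[[[0.6, 0, 0, 0.7, 0, 0, 0], [0.6, 0, 0, 0.8, 0, 0, 0], [0.6, 0, 0, 0.5, 0, 0, 0], [0.6, 0, 0, 0.2, 0, 0, 0], [0.6, 0, 0, 0, 0, 0, 0]]])

```text
clock: 3.52
eef_pos: [0.5452, -0.2376, 0.033]
tool_rot: [0.986, 0.167, -0.0, -0.0]
contact_force: [0.2, 0.2, 0.0]
finger_gap: 0.0514
finger_force: 0.0
```

arm_command(motion=[[[0.05, 0, 0, 0, 0, 0, 0], [0.05, 0, 0, 0, 0, 0, 0], [0.05, 0, 0, 0, 0, 0, 0], [0.05, 0, 0, 0, 0, 0, 0], [0.05, 0, 0, 0, 0, 0, 0]]], squeeze=40)

```text
clock: 4.15
eef_pos: [0.5459, -0.2379, 0.0344]
tool_rot: [0.986, 0.167, 0.001, 0.001]
contact_force: [-0.6, 0.9, 4.6]
finger_gap: 0.0168
finger_force: 39.2
```

arm_command(motion=[[[0.05, 0, 0, -0.3, 0, 0, 0], [0.05, 0, 0, -0.5, 0, 0, 0], [0.05, 0, 0, -1, 0, 0, 0], [0.05, 0, 0, -1, 0, 0, 0], [0.05, 0, 0, -1, 0, 0, 0]]])

```text
clock: 4.78
eef_pos: [0.5449, -0.2375, 0.1488]
tool_rot: [0.986, 0.167, -0.0, -0.0]
contact_force: [-0.6, 0.9, -0.6]
finger_gap: 0.017
finger_force: 39.1
```

arm_command(motion=[[[0.05, 0, 0, -1, 0, 0, 0], [0.05, 0, 0, -0.2, 0, 0, 0], [0.05, 0, 0, 0, 0, 0, 0]]])

```text
clock: 5.15
eef_pos: [0.545, -0.2375, 0.1832]
tool_rot: [0.986, 0.167, -0.0, 0.0]
contact_force: [0.8, 0.8, -1.5]
finger_gap: 0.0167
finger_force: 39.1
```

Run:
```python
from h import *
snap("scene","s1")
rows_to([.5863,.268,.18])
```

```text
eef [ 0.5445 -0.2372  0.1821] yaw 19.24 tilt [-1.7e-03  9.0e-04 -1.0e+00] q [-0.5   0.04  1.83 -0.    1.28  0.73]
units total [  6.864 -15.442   0.083]
```

View pics/s1.png

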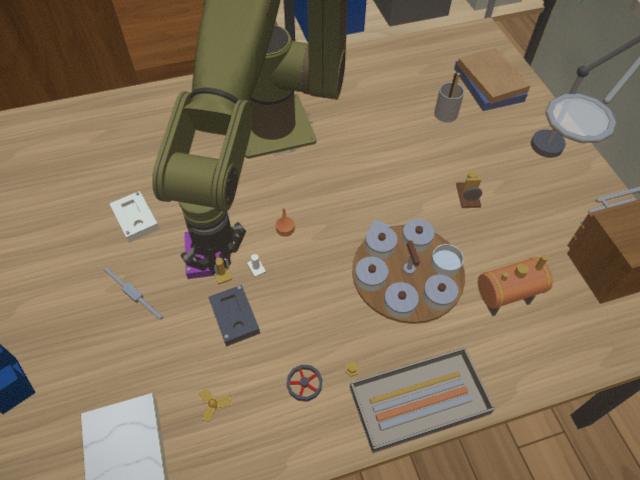

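The casting is out of the mould and held upright at (220,270), and nothing else has moved. I'll move towards the carousel.

arm_command(motion=[[[0.05, 0.3, -1, 0, 0, 0, 0], [0.05, 0.3, -1, 0, 0, 0, 0], [0.05, 0.3, -1, 0, 0, 0, 0], [0.05, 0.3, -1, 0, 0, 0, 0], [0.05, 0.3, -1, 0, 0, 0, 0]]])

```text
clock: 5.82
eef_pos: [0.537, -0.0799, 0.181]
tool_rot: [0.986, 0.167, -0.002, -0.001]
contact_force: [0.5, 0.3, -0.7]
finger_gap: 0.0167
finger_force: 39.2
```

arm_command(motion=[[[0.05, 0.3, -1, 0, 0, 0, 0], [0.05, 0.3, -1, 0, 0, 0, 0], [0.05, 0.3, -1, 0, 0, 0, 0], [0.05, 0.3, -1, 0, 0, 0, 0], [0.05, 0.3, -1, 0, 0, 0, 0]]])

```text
clock: 6.45
eef_pos: [0.53, 0.0763, 0.1811]
tool_rot: [0.986, 0.167, -0.002, -0.0]
contact_force: [-0.6, 0.9, -0.9]
finger_gap: 0.0167
finger_force: 39.2
```

arm_command(motion=[[[0.05, 0.1, -1, -0.5, 0, 0, 0], [0.05, 0.1, -1, -0.5, 0, 0, 0], [0.05, 0, -0.5, -0.5, 0, 0, 0], [0.05, 0, 0, 0, 0, 0, 0], [0.05, 0, 0, 0, 0, 0, 0]]])

```text
clock: 7.08
eef_pos: [0.5121, 0.1473, 0.2274]
tool_rot: [0.986, 0.167, -0.001, 0.0]
contact_force: [0.4, -0.8, -1.1]
finger_gap: 0.017
finger_force: 39.2
```

Run:
```python
from h import *
s=r.state(); im=snap("wrist","w2"); np.save('w2.npy',s,allow_pickle=True)
print(wpix([[.5863,.268,.058],[.579,.178,.03],[.579,.178,.114],[.4074,.169,.003]],s)); rows_to([.5863,.268,.18])
```

```text
[[208.75076034  91.9508339 ]
 [306.67367444 131.81985208]
 [304.00809391 128.76854488]
 [263.60932461 290.51427104]]
eef [0.512  0.1472 0.2273] yaw 19.18 tilt [-1.5e-03 -7.0e-04 -1.0e+00] q [ 0.18 -0.13  1.91 -0.    1.36  1.42]
units total [ 3.664 -2.991  1.569]
```

View pics/w2.png

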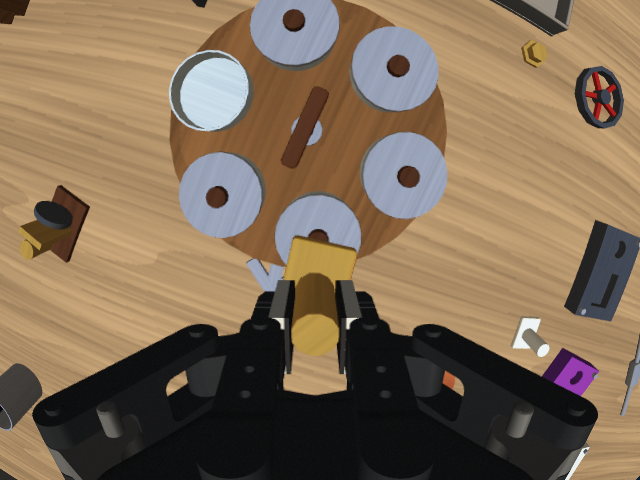

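The wrist view shows the pot rim centred at (209.5,90.5) and the bar running from (320,90) to (290,165). Both match the predictions to about 1.5 px. The casting is still held upright in the fingers.

Run:
```python
from h import *
s=np.load('w2.npy',allow_pickle=True).item()
im=cv2.imread('pics/w2.png');h=cv2.cvtColor(im,cv2.COLOR_BGR2HSV)
z=np.zeros(h.shape[:2],np.uint8);z[80:175,275:335]=((h[...,2]<100)&(h[...,1]>90))[80:175,275:335]*255
c=max(cv2.findContours(z,0,1)[0],key=cv2.contourArea);q=cv2.minAreaRect(c);b=cv2.boxPoints(q)
W=np.array([wonz(*p,.114,s)[:2] for p in b]);e=[W[1]-W[0],W[2]-W[1]];print('bar',q,W.mean(0),[(np.linalg.norm(k),np.degrees(np.arctan2(k[1],k[0]))) for k in e])
P=wonz(209.5,90.5,.058,s);print('pot',P,np.degrees(np.arctan2(*(P[:2]-W.mean(0))[::-1])),np.linalg.norm(P[:2]-W.mean(0)))
rows_to([*P[:2],.10])
```

```text
bar ((304.2979431152344, 127.04451751708984), (18.621131896972656, 86.40205383300781), 24.443954467773438) [0.58030005 0.17837133] [(np.float64(0.0597115479814878), np.float64(-5.187513007373417)), (np.float64(0.012686089810775064), np.float64(-95.86028892058967))]
pot [0.58767802 0.26777114 0.058     ] 85.2821977482591 0.08970373756686374
eef [0.512  0.1472 0.2273] yaw 19.18 tilt [-1.5e-03 -7.0e-04 -1.0e+00] q [ 0.18 -0.13  1.91 -0.    1.36  1.42]
units total [ 3.709 -2.969  4.235]
```

arm_command(motion=[[[0.05, 1, -0.8, 0, 0, 0, 0], [0.05, 1, -0.8, 0, 0, 0, 0], [0.05, 1, -0.8, 0, 0, 0, 0], [0.05, 0.75, -0.6, 0.5, 0, 0, 0], [0.05, 0, 0, 0.8, 0, 0, 0]]])

```text
clock: 7.75
eef_pos: [0.5903, 0.2708, 0.1887]
tool_rot: [0.986, 0.167, 0.0, -0.0]
contact_force: [-0.4, -1.2, -1.8]
finger_gap: 0.0171
finger_force: 39.3
```

arm_command(motion=[[[0.05, 0, 0, 1, 0, 0, 0], [0.05, 0, 0, 1, 0, 0, 0], [0.05, 0, 0, 0.5, 0, 0, 0], [0.05, 0, 0, 0, 0, 0, 0], [0.05, 0, 0, 0, 0, 0, 0]]])

```text
clock: 8.38
eef_pos: [0.5898, 0.2702, 0.1158]
tool_rot: [0.986, 0.167, 0.001, -0.0]
contact_force: [0.8, -0.4, -1.2]
finger_gap: 0.0171
finger_force: 39.3
```

Run:
```python
from h import *
rows_to([.588,.269,.056])
```

```text
eef [0.5898 0.2702 0.1158] yaw 19.21 tilt [ 2.1e-03  7.0e-04 -1.0e+00] q [ 0.35  0.21  1.75 -0.    1.18  1.58]
units total [-0.075  0.017  1.992]
```

arm_command(motion=[[[0.05, -0.05, 0, 0.6, 0, 0, 0], [0.05, 0, 0, 0.6, 0, 0, 0], [0.05, 0, 0, 0.4, 0, 0, 0], [0.05, 0, 0, 0.2, 0, 0, 0], [0.05, 0, 0, 0, 0, 0, 0]]])

```text
clock: 9.0
eef_pos: [0.5871, 0.2695, 0.0595]
tool_rot: [0.986, 0.167, -0.001, 0.0]
contact_force: [0.3, 0.0, -0.3]
finger_gap: 0.0169
finger_force: 39.3
```

arm_command(motion=[[[0.05, 0, 0, 0.08, 0, 0, 0], [0.05, 0, 0, 0.04, 0, 0, 0], [0.05, 0, 0, 0, 0, 0, 0]]])

```text
clock: 9.38
eef_pos: [0.5876, 0.2697, 0.057]
tool_rot: [0.986, 0.167, 0.0, -0.0]
contact_force: [-0.6, 0.8, -0.8]
finger_gap: 0.0164
finger_force: 39.3
```

arm_command(motion=[[[0.05, 0, 0, 0.04, 0, 0, 0], [0.05, 0, 0, 0, 0, 0, 0]]])

```text
clock: 9.62
eef_pos: [0.5878, 0.2698, 0.0564]
tool_rot: [0.986, 0.167, 0.0, -0.0]
contact_force: [-0.8, -1.1, 3.4]
finger_gap: 0.0166
finger_force: 39.7
```

arm_command(motion=[[[0.05, 0, 0, 0.04, 0, 0, 0], [0.05, 0, 0, 0, 0, 0, 0]]])

```text
clock: 9.88
eef_pos: [0.5885, 0.2698, 0.0563]
tool_rot: [0.986, 0.167, 0.001, 0.0]
contact_force: [-2.2, -0.1, 6.5]
finger_gap: 0.0167
finger_force: 40.2
```

The foot touched down at the expected height. I'll open part way and rise.

arm_command(motion=[[[0.33, 0, 0, 0, 0, 0, 0], [0.33, 0, 0, 0, 0, 0, 0], [0.33, 0, 0, 0, 0, 0, 0]]])

```text
clock: 10.25
eef_pos: [0.5872, 0.2696, 0.0538]
tool_rot: [0.986, 0.167, -0.0, 0.0]
contact_force: [-0.2, 0.0, -0.2]
finger_gap: 0.0285
finger_force: 0.0
```

arm_command(motion=[[[0.33, 0, 0, -0.2, 0, 0, 0], [0.33, 0, 0, -0.5, 0, 0, 0], [0.33, 0, 0, -1, 0, 0, 0], [0.33, 0, 0, -1, 0, 0, 0], [0.33, 0, 0, -1, 0, 0, 0]]])

```text
clock: 10.88
eef_pos: [0.5877, 0.2698, 0.1678]
tool_rot: [0.986, 0.167, 0.001, -0.0]
contact_force: [0.1, 0.1, -0.2]
finger_gap: 0.0279
finger_force: 0.0
```

arm_command(motion=[[[0.5, -1, 0, 0, 0, 0, 0], [0.5, -1, 0, 0, 0, 0, 0], [0.5, -1, 0.5, 0, 0, 0, 0], [0.5, -1, 1, 0, 0, 0, 0], [0.5, 0, 0, 0, 0, 0, 0]]])

```text
clock: 11.5
eef_pos: [0.4883, 0.1863, 0.1665]
tool_rot: [0.986, 0.166, 0.001, 0.0]
contact_force: [0.5, -0.3, -0.3]
finger_gap: 0.0424
finger_force: 0.0
```

Run:
```python
from h import *
s=r.state(); im=snap("wrist","w3"); np.save('w3.npy',s,allow_pickle=True)
print(wpix([[.588,.27,.058],[.588,.27,.084],[.580,.1785,.114],[.4074,.169,.003]],s)); rows_to([.580,.1785,.15],-5.2)
```

```text
[[245.37982511  60.9597741 ]
 [237.71543698  52.31626539]
 [385.48255173 106.2133627 ]
 [303.32530071 307.77415486]]
eef [0.4891 0.1872 0.1667] yaw 19.16 tilt [ 2.2e-03  9.0e-04 -1.0e+00] q [ 0.26 -0.11  2.    0.    1.25  1.5 ]
units total [2.766 1.268 0.563]
wz units total (tool) 4.06
```

View pics/w3.png

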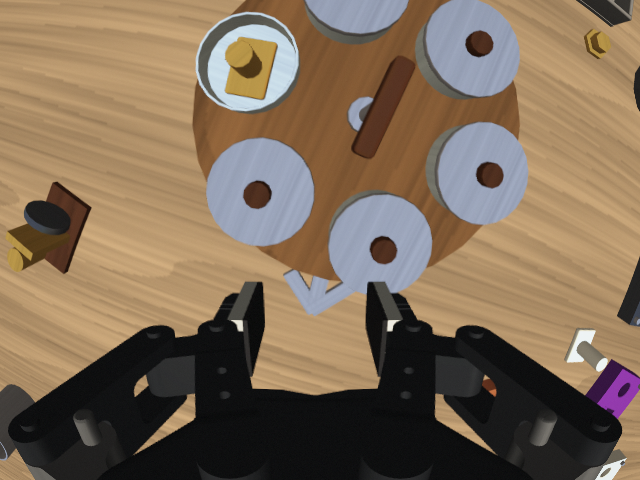

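The casting stands upright in the pot (foot at (251,68), stub at (241,54)). The arrow is now visible, with its tip at about (313,314).

Run:
```python
from h import *
s=np.load('w3.npy',allow_pickle=True).item()
im=cv2.imread('pics/w3.png');h=cv2.cvtColor(im,cv2.COLOR_BGR2HSV)
z=np.zeros(h.shape[:2],np.uint8);z[266:325,280:340]=((h[...,1]<80)&(h[...,2]>80))[266:325,280:340]*255
c=max(cv2.findContours(z,0,1)[0],key=cv2.contourArea)[:,0];tip=c[c[:,1]>=c[:,1].max()-1].mean(0);print('tip',tip)
ax=np.array([.5803,.1785])
for u in (tip,):
  A=wonz(*u,.003,s)[:2];d=ax-A;print(A,np.linalg.norm(d),'front dir',np.degrees(np.arctan2(-d[1],-d[0])))
q=cv2.minAreaRect(np.int32([p for p in c]));
# bar & pot again
z[:]=0;z[45:165,345:420]=((h[...,2]<100)&(h[...,1]>90))[45:165,345:420]*255
c=max(cv2.findContours(z,0,1)[0],key=cv2.contourArea);b=cv2.boxPoints(cv2.minAreaRect(c))
W=np.array([wonz(*p,.114,s)[:2] for p in b]);print('bar',W.mean(0),[(np.linalg.norm(k),np.degrees(np.arctan2(k[1],k[0]))) for k in(W[1]-W[0],W[2]-W[1])])
# top-view arrow: shaft edges & wings
t=cv2.imread('pics/t0.png')
for a in([263.5,265],[263.6,282.6]): print(onz('top',*a,.003))
wl,wr=onz('top',252,271.5,.003),onz('top',275,269.5,.003);n=wr-wl;print('perp to wings',np.degrees(np.arctan2(n[1],n[0]))-90)
```

```text
tip [314.5  315.25]
[0.40351435 0.15690989] 0.17809912634121228 front dir -173.03717847558764
bar [0.58004861 0.17961686] [(np.float64(0.059432029599053644), np.float64(-5.266849346722283)), (np.float64(0.013499172087197609), np.float64(-92.9765637927137))]
[0.45338522 0.16569663 0.003     ]
[0.40580303 0.16463631 0.003     ]
perp to wings -175.16655907351634
```

Arrow direction: the top view gives -175.4° and the wrist view -173°. I'll take a more central look with the tool already yawed for the handle.

arm_command(motion=[[[0.5, 0, 0, -0.5, 0, 0, 1], [0.5, 0, 0, -0.5, 0, 0, 1], [0.5, 0, 0, -0.5, 0, 0, 1], [0.5, 0, 0, -0.5, 0, 0, 1], [0.5, 0, 0, 0, 0, 0, 0]]])

```text
clock: 12.18
eef_pos: [0.4904, 0.1886, 0.2277]
tool_rot: [0.999, -0.041, 0.002, -0.001]
contact_force: [0.1, -0.2, 0.4]
finger_gap: 0.0426
finger_force: 0.0
```

arm_command(motion=[[[0.5, -1, 0, -0.5, 0, 0, 0], [0.5, -1, 0, -0.5, 0, 0, 0], [0.5, -0.3, 0, 0, 0, 0, 0], [0.5, 0, 0, 0, 0, 0, 0], [0.5, 0, 0, 0, 0, 0, 0]]])

```text
clock: 12.8
eef_pos: [0.4205, 0.1932, 0.2544]
tool_rot: [0.999, -0.041, -0.001, 0.0]
contact_force: [0.1, -0.2, 0.6]
finger_gap: 0.0427
finger_force: 0.0
```

Run:
```python
from h import *
s=r.state(); im=snap("wrist","w4"); np.save('w4.npy',s,allow_pickle=True)
print(wpix([[.588,.27,.058],[.580,.1785,.114],[.580,.1785,.03],[.4058,.1646,.003]],s)); rows_to([.580,.1785,.15],-5.2)
```

```text
[[216.22183625  43.46446939]
 [315.83797801  20.51453907]
 [315.56967112  46.77799414]
 [341.75311417 212.97701795]]
eef [0.4205 0.1932 0.2545] yaw -4.77 tilt [-1.3e-03 -5.0e-04 -1.0e+00] q [ 0.31 -0.32  2.02 -0.    1.44  1.97]
units total [5.342 0.044 3.476]
wz units total (tool) 0.072
```

View pics/w4.png

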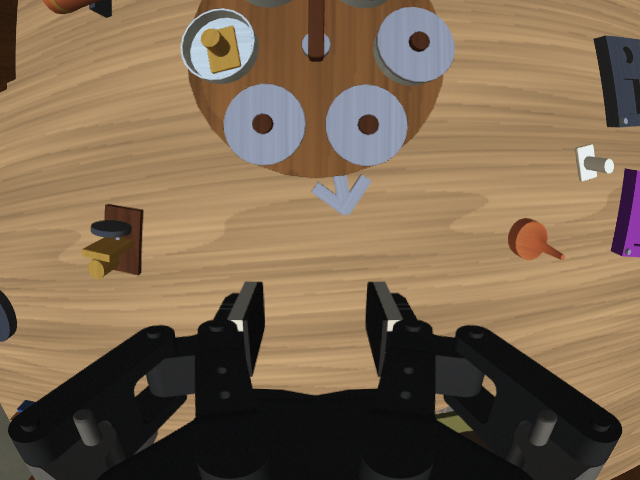

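The arrow is now fully visible: tip at (345,214), shaft top at about (340,178). The platter hub is at (316,44).

Run:
```python
from h import *
s=np.load('w4.npy',allow_pickle=True).item()
im=cv2.imread('pics/w4.png');h=cv2.cvtColor(im,cv2.COLOR_BGR2HSV)
z=np.zeros(h.shape[:2],np.uint8);z[174:222,305:378]=((h[...,1]<85)&(h[...,2]>90))[174:222,305:378]*255
cc=max(cv2.findContours(z,0,1)[0],key=cv2.contourArea)
hh=cv2.approxPolyDP(cc,2.5,True)[:,0];print(hh.tolist())
f=lambda u,z=.003: wonz(*u,z,s)[:2]
ang=lambda d: round(float(np.degrees(np.arctan2(d[1],d[0]))),2)
tip=cc[:,0][cc[:,0][:,1]>=cc[:,0][:,1].max()-1].mean(0)
ax=np.array([.5801,.1787])
print('tip',tip,f(tip),'radial dir',ang(f(tip)-ax),np.linalg.norm(f(tip)-ax))
# platter circle: right/left silhouettes near row
g=((h[...,0]<18)&(h[...,1]>120)).astype(np.uint8)
xs=np.arange(0,640)
pts=[f(p[0],.003) for p in cc]; m=cv2.minAreaRect(np.float32(pts)); print('arrow minrect',m)
# area centroid of arrow
ys,x=np.nonzero(z);A=np.array([f((a,b)) for a,b in zip(x,ys)]);cen=A.mean(0);print('centroid',cen,'dir tip-centroid',ang(f(tip)-cen),'radial',ang(cen-ax))
S=np.array([f((a,b)) for a,b in zip(x,ys) if b<184 and 330<a<350]);
if len(S):print('shaft top',S.mean(0),'tip-shaft',ang(f(tip)-S.mean(0)),'radial shaft',ang(S.mean(0)-ax))
```

```text
[[371, 180], [361, 174], [350, 190], [346, 175], [333, 176], [334, 193], [319, 182], [311, 192], [343, 216], [351, 212]]
tip [343.5  215.25] [0.40314152 0.16287681] radial dir -174.89 0.17766450468212555
arrow minrect ((0.4341762959957123, 0.16294512152671814), (0.049100812524557114, 0.04937867447733879), 49.92585372924805)
centroid [0.42730068 0.16256359] dir tip-centroid 179.26 radial -173.97
shaft top [0.44247315 0.16363877] tip-shaft -178.89 radial shaft -173.75
```

arm_command(motion=[[[0.5, 1, 0, 0, 0, 0, 0.05], [0.5, 1, 0, 0, 0, 0, 0], [0.5, 1, 0, 0, 0, 0, 0], [0.5, 1, 0, 0, 0, 0, 0], [0.5, 1, 0.05, 0, 0, 0, 0]]])

```text
clock: 13.48
eef_pos: [0.5709, 0.1783, 0.2542]
tool_rot: [0.999, -0.044, -0.001, 0.0]
contact_force: [-0.6, -0.6, 0.0]
finger_gap: 0.0424
finger_force: 0.0
```

arm_command(motion=[[[0.5, 0.35, 0, 0.7, 0, 0, 0], [0.5, 0, 0, 1, 0, 0, 0], [0.5, 0, 0, 1, 0, 0, 0], [0.5, 0, 0, 0.8, 0, 0, 0], [0.5, 0, 0, 0, 0, 0, 0]]])

```text
clock: 14.1
eef_pos: [0.577, 0.1773, 0.1457]
tool_rot: [0.999, -0.044, -0.004, 0.001]
contact_force: [0.0, 0.2, 0.0]
finger_gap: 0.0426
finger_force: 0.0
```

Run:
```python
from h import *
rows_to([.580,.1785,.092],-5.2)
```

```text
eef [0.577  0.1773 0.1457] yaw -5.05 tilt [-0.0079 -0.0016 -1.    ] q [0.21 0.1  1.83 0.   1.22 1.87]
units total [ 0.109 -0.051  1.788]
wz units total (tool) 0.024
```

arm_command(motion=[[[0.5, 0.05, 0, 0.6, 0, 0, 0], [0.5, 0, -0.03, 0.6, 0, 0, 0], [0.5, 0, 0, 0.4, 0, 0, 0], [0.5, 0, 0, 0.15, 0, 0, 0], [0.5, 0, 0, 0, 0, 0, 0]]])

```text
clock: 14.72
eef_pos: [0.5815, 0.1786, 0.0976]
tool_rot: [0.999, -0.044, -0.0, 0.0]
contact_force: [0.6, 0.1, -0.5]
finger_gap: 0.0427
finger_force: 0.0
```

arm_command(motion=[[[0, 0, 0, 0, 0, 0, 0], [0, 0, 0, 0, 0, 0, 0], [0, 0, 0, 0, 0, 0, 0], [0, 0, 0, 0, 0, 0, 0], [0, 0, 0, 0, 0, 0, 0]]], squeeze=60)

```text
clock: 15.35
eef_pos: [0.5821, 0.1788, 0.0989]
tool_rot: [0.999, -0.044, 0.001, -0.0]
contact_force: [-1.5, 0.9, 5.1]
finger_gap: 0.0103
finger_force: 62.8
```

Run:
```python
from h import *
rows_to([.580,.1785,.092],-5.2); print(r.state()['contact_force'],r.state()['torque'])
```

```text
eef [0.5821 0.1788 0.0989] yaw -5.06 tilt [ 1.3e-03  4.0e-04 -1.0e+00] q [0.21 0.15 1.85 0.   1.14 1.87]
units total [-0.068  0.015  0.229]
wz units total (tool) 0.023
[-1.49152816  0.9316245   5.07861012] [-0.01775738  0.199463   -0.03245045]
```

The grip is about 6 mm high on the bar. I'll regrip lower.

arm_command(motion=[[[0.35, 0, 0, 0, 0, 0, 0], [0.35, 0, 0, 0, 0, 0, 0], [0.35, -0.05, 0, 0.15, 0, 0, 0], [0.35, 0, 0, 0.1, 0, 0, 0], [0.35, 0, 0, 0, 0, 0, 0]]])

```text
clock: 15.98
eef_pos: [0.5796, 0.1786, 0.0896]
tool_rot: [0.999, -0.044, -0.001, 0.0]
contact_force: [-0.3, 0.2, 0.5]
finger_gap: 0.0298
finger_force: 0.0
```

arm_command(motion=[[[0, 0, 0, 0, 0, 0, 0], [0, 0, 0, 0, 0, 0, 0], [0, 0, 0, 0, 0, 0, 0], [0, 0, 0, 0, 0, 0, 0]]], squeeze=60)

```text
clock: 16.48
eef_pos: [0.5801, 0.1789, 0.0905]
tool_rot: [0.999, -0.044, 0.0, -0.0]
contact_force: [-0.8, 1.6, -0.4]
finger_gap: 0.0111
finger_force: 61.1
```

arm_command(motion=[[[0, 0, 0, 0, 0, 0, -0.3], [0, 0, 0, 0, 0, 0, -0.7], [0, 0, 0, 0, 0, 0, -1], [0, 0, 0, 0, 0, 0, -1], [0, 0, 0, 0, 0, 0, -1]]])

```text
clock: 17.1
eef_pos: [0.5801, 0.1787, 0.0905]
tool_rot: [0.986, 0.167, 0.0, 0.0]
contact_force: [-0.2, 1.8, 0.4]
finger_gap: 0.0109
finger_force: 61.2
```

Run:
```python
from h import *
rows_to([.580,.1785,.092],95.5); print(r.state()['contact_force'],r.state()['torque'])
```

```text
eef [0.5801 0.1787 0.0905] yaw 19.19 tilt [ 1.e-04 -1.e-04 -1.e+00] q [ 0.21  0.16  1.86 -0.    1.12  1.45]
units total [-0.006  0.005 -0.052]
wz units total (tool) -12.719
[-0.24358068  1.75005539  0.43861815] [ 0.07053013  0.07738329 -0.1509392 ]
```

arm_command(motion=[[[0, 0, 0, 0, 0, 0, -1], [0, 0, 0, 0, 0, 0, -1], [0, 0, 0, 0, 0, 0, -1], [0, 0, 0, 0, 0, 0, -1], [0, 0, 0, 0, 0, 0, -1]]])

```text
clock: 17.73
eef_pos: [0.5803, 0.1784, 0.0905]
tool_rot: [0.909, 0.416, 0.0, 0.0]
contact_force: [0.7, -0.2, -0.5]
finger_gap: 0.0108
finger_force: 61.2
```

arm_command(motion=[[[0, 0, 0, 0, 0, 0, -1], [0, 0, 0, 0, 0, 0, -1], [0, 0, 0, 0, 0, 0, -1], [0, 0, 0, 0, 0, 0, -1], [0, 0, 0, 0, 0, 0, -1]]])

```text
clock: 18.35
eef_pos: [0.5806, 0.1782, 0.0905]
tool_rot: [0.771, 0.637, 0.0, 0.001]
contact_force: [1.6, 0.2, -0.3]
finger_gap: 0.0111
finger_force: 61.0
```

arm_command(motion=[[[0, 0, 0, 0, 0, 0, -0.9], [0, 0, 0, 0, 0, 0, -0.6], [0, 0, 0, 0, 0, 0, -0.2], [0, 0, 0, 0, 0, 0, 0], [0, 0, 0, 0, 0, 0, 0]]])

```text
clock: 18.98
eef_pos: [0.5807, 0.1783, 0.0905]
tool_rot: [0.712, 0.702, 0.0, 0.001]
contact_force: [4.5, -2.8, -2.0]
finger_gap: 0.0109
finger_force: 60.9
```

Run:
```python
from h import *
rows_to([.580,.1785,.092],95.5); print(r.state()['contact_force'],r.state()['torque'])
a=snap("top","t1");b=snap("wrist","w5");c=snap("scene","s2")
f=lambda x,k:cv2.resize(x[:,:,::-1],None,fx=k,fy=k,interpolation=cv2.INTER_CUBIC)
out=np.zeros((600,800,3),np.uint8)
p=f(a[195:295,210:310],4);out[:400,:400]=p
q=f(c[195:330,340:475],2.9);out[:q.shape[0],402:402+q.shape[1]]=q
q=cv2.resize(b[:,:,::-1],(266,200));out[400:,:266]=q
cv2.imwrite('pics/crop2.png',out)
```

```text
eef [0.5807 0.1783 0.0905] yaw 89.14 tilt [ 1.7e-03 -9.0e-04 -1.0e+00] q [ 0.21  0.16  1.86 -0.    1.12  0.23]
units total [ 0.008 -0.025 -0.05 ]
wz units total (tool) -1.059
[ 4.48821052 -2.81807553 -1.99278476] [-0.36937142 -0.72868648  0.06119999]
```

View pics/crop2.png

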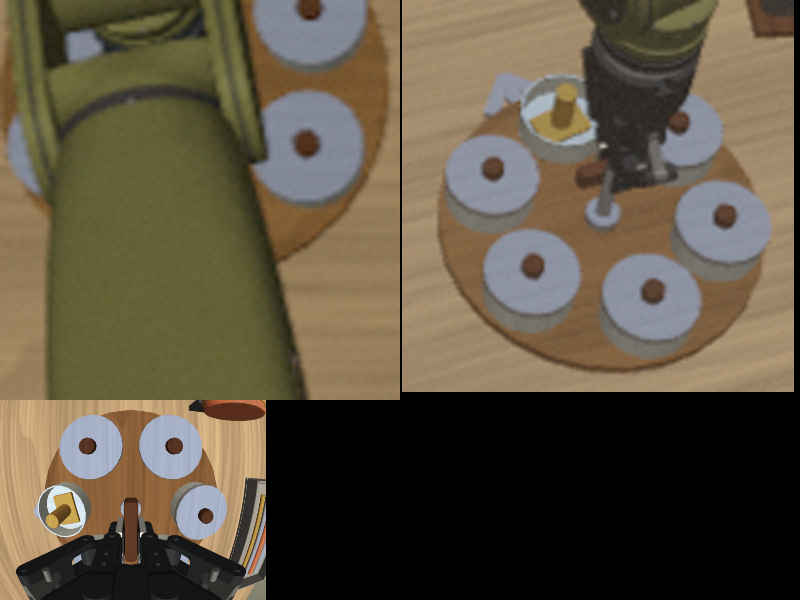

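Everything is intact: the casting is upright in the pot, next to the arrow, and the yaw is 89.1° as commanded. I'll turn the last few degrees and then check against the arrow.

arm_command(motion=[[[0, 0, 0, 0, 0, 0, -0.5], [0, 0, 0, 0, 0, 0, -0.4], [0, 0, 0, 0, 0, 0, 0], [0, 0, 0, 0, 0, 0, 0], [0, 0, 0, 0, 0, 0, 0]]])

```text
clock: 19.75
eef_pos: [0.5808, 0.1782, 0.0905]
tool_rot: [0.678, 0.735, 0.0, 0.001]
contact_force: [5.1, -2.7, -1.6]
finger_gap: 0.0113
finger_force: 60.8
```

Run:
```python
from h import *
s=r.state(); rows_to([.5803,.1785,.0905],95.5); print(s['contact_force'],s['torque'])
b=snap("wrist","w6");c=snap("scene","s3"); np.save('w6.npy',s,allow_pickle=True)
f=lambda x,k:cv2.resize(x[:,:,::-1],None,fx=k,fy=k,interpolation=cv2.INTER_CUBIC)
print('pred pot rim w',wpix([[.4887,.1700,.058],[.4045,.1625,.003]],s),'scene',proj('scene',[[.4887,.1700,.058],[.4045,.1625,.003]]))
out=np.zeros((600,800,3),np.uint8)
p=f(c[205:265,350:420],5.7);out[:p.shape[0],:p.shape[1]]=p
q=f(b[190:340,70:220],2.6);out[:q.shape[0],405:405+q.shape[1]]=q
cv2.imwrite('pics/crop3.png',out)
```

```text
eef [0.5808 0.1782 0.0905] yaw 94.55 tilt [ 1.9e-03 -9.0e-04 -1.0e+00] q [ 0.21  0.16  1.86 -0.    1.12  0.13]
units total [ 0.01  -0.016 -0.   ]
wz units total (tool) -0.158
[ 5.08869341 -2.72895704 -1.56106432] [-0.35664072 -0.76955659  0.07209592]
pred pot rim w [[144.57812983 272.14178251]
 [ 78.52874577 245.03024196]] scene [[391.20412558 233.42679075]
 [373.93336766 220.40168805]]
```

View pics/crop3.png

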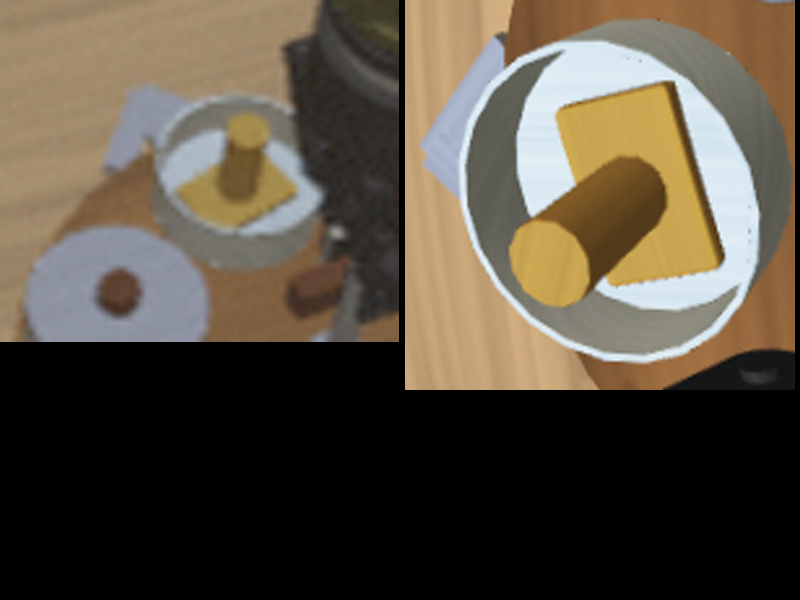

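The casting stands upright on the pot floor. The arrow tip is at scene px (373.3,220.4) and wrist px (77.3,251.5). I'll turn these and the pot rim into an angle error.

Run:
```python
from h import *
s=np.load('w6.npy',allow_pickle=True).item(); ax=np.array([.5803,.1785])
ang=lambda p: (round(float(np.degrees(np.arctan2(p[1]-ax[1],p[0]-ax[0]))),2),round(float(np.linalg.norm(p[:2]-ax)),4))
A=onz('scene',373.3,220.4,.003);print('scene tip',A,ang(A))
B=wonz(77.3,251.5,.003,s);print('wrist tip',B,ang(B))
# pot rim from wrist: points on rim outer edge -> circle fit at z=.058
w=cv2.imread('pics/w6.png'); 
rim=[(460,185),(488,90),(560,45),(760,230),(740,300),(690,347),(630,360),(560,335),(500,272)]
P=np.array([wonz(70+(a-405)/2.6,190+b/2.6,.058,s)[:2] for a,b in rim])
M=np.c_[2*P,np.ones(len(P))];x=np.linalg.lstsq(M,(P**2).sum(1),rcond=None)[0];print('rim',x[:2],'rad',np.sqrt(x[2]+x[0]**2+x[1]**2),ang(x[:2]))
rs=[(157,150),(165,122),(195,100),(235,95),(275,99),(305,120)]
P=np.array([onz('scene',350+a/5.7,205+b/5.7,.058)[:2] for a,b in rs]);M=np.c_[2*P,np.ones(len(P))];x=np.linalg.lstsq(M,(P**2).sum(1),rcond=None)[0];print('rim scene',x[:2],np.sqrt(x[2]+x[0]**2+x[1]**2),ang(x[:2]))
# arrow wing ends in scene: left wing end, right wing end visible
for a in ((106,158),(120,168),(133,88),(185,98)): print(ang(onz('scene',350+a[0]/5.7,205+a[1]/5.7,.003)))
```

```text
scene tip [0.40402366 0.16095945 0.003     ] (-174.32, 0.1771)
wrist tip [0.40264111 0.15725395 0.003     ] (-173.18, 0.1789)
rim [0.48964207 0.17151544] rad 0.03505497790830819 (-175.59, 0.0909)
rim scene [0.48929708 0.1725009 ] 0.03581160618683406 (-176.23, 0.0912)
(-163.69, 0.15)
(-164.48, 0.1423)
(-174.33, 0.177)
(179.04, 0.1642)
```

The pot is at about -175.7° and the arrow at about -174.0° (mean over the views), so I'll turn a further 1.6°.

arm_command(motion=[[[0, 0, 0, 0, 0, 0, -0.15], [0, 0, 0, 0, 0, 0, -0.12], [0, 0, 0, 0, 0, 0, 0], [0, 0, 0, 0, 0, 0, 0], [0, 0, 0, 0, 0, 0, 0]]])

```text
clock: 20.48
eef_pos: [0.5808, 0.1782, 0.0905]
tool_rot: [0.668, 0.744, 0.0, 0.001]
contact_force: [5.3, -2.8, -2.3]
finger_gap: 0.0108
finger_force: 60.8
```

Run:
```python
from h import *
rows_to([.5803,.1785,.0905],96); s=r.state(); print(s['finger_force'],s['dq'].round(3))
print(finish_job())
```

```text
eef [0.5808 0.1782 0.0905] yaw 96.14 tilt [ 1.8e-03 -8.0e-04 -1.0e+00] q [ 0.21  0.16  1.86 -0.    1.12  0.1 ]
units total [ 0.011 -0.016 -0.001]
wz units total (tool) 0.024
60.82076353894081 [-0.     0.    -0.     0.     0.     0.001]
the job is handed in; nothing more can be done
None
```

I handed the job in at about 20.5 s: the casting was lowered into the lidless pot and let go, standing upright, and the gripper still holds the carousel by its handle with the pot turned to the arrow; my views of the arrow's direction differed by about 2°, so the pot's line-up is only that sure.

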